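# Open the push-latched sample port of a bench photometer

## Robot

A 6-joint arm with a two-finger parallel gripper is mounted at the origin on a cart in front of the work surface, level with it; the furniture and walls round the work are solid. World frame = base frame: x ahead of the robot, y to its left, z up, the work surface at z = 0. Lengths are in m, angles in rad, forces in N, time in s.
With the tool pointing down it reaches from about 0.275 to 0.825 m from the base axis. Payload 4.9 kg.
Tool frame: the origin (TCP) lies at the very end of the fingers, on their centre line; the grasp point (between the pads) lies 19 mm behind it; z points along the fingers, y is the line along which they close (so a half turn about z gives the same grasp; the last joint's range is limited). The gripper opens to 85 mm and grips with 20 to 120 N. Pads are 22 mm wide; open, the fingers measure 114 mm over their backs; the gripper's body (76 mm by 85 mm) begins 54 mm behind the grasp point. The pads swing forward as they close: fully open they stand 13 mm farther back than shut.
Start: joints at [1.057, 0.326, -0.193, 1.052, 0, 1.437], TCP at [0.204, 0.511, 0.231] pointing down, gripper open.
Joint ranges: [-2.65, 2.65], [-0.97, 1.79], [-1.3, 1.35], [-1.93, 2.1], [-1.47, 1.37], [-3.14, 3.14]. Speed limits (rad/s): [2.57, 2.57, 3.14, 3.14, 3.14, 3.14].

## Interface

Orientations are given as a 3x3 rotation matrix whose columns are the frame's x, y, z axes.
In Python, from bench import telemetry, optics, r gives the robot as it stands.
- The arm moves only by the tool arm_command, never from a script. Its argument "rows" is a list of rows, each an object with "linear": the shift along the tool's x, y, z as a fraction of full scale, a list of three; "turn": the turn, a rotation vector about the tool's x, y, z as a fraction of full scale, a list of three; "grip": the opening, from 0 (shut) to 1 (fully open). A call has 1 to 12 rows; each row is the pose to reach, as a shift and turn from the pose commanded when the call began, along the tool's axes at that moment; what a row does not reach only later rows make up. Full scale, the value 1, is 100 mm for a shift and 120 degrees for a turn. A row lasts 1/8 s, in which the tool goes at most 62.5 mm and 10.7 degrees, less where a joint would pass 70% of its speed; a pose out of reach is approached as far as the arm can. A call with a number of a shift or a turn outside -1 to 1 is refused whole. A call with a gripper value outside its range is refused whole. The fingers move at their own pace and stop on an object; the grip force is fixed at half the most. Time passes only in rows, so rows that repeat a pose let the fingers close. It gives the time, the measured TCP pose, the force, the opening and the grip force at its end, in the units of the state.
- telemetry.read_state(): the state, without advancing time (a new reading comes with each control period).
- optics.camera(name): name is "scene" or "top"; returns a dict with "color" (480x640x3 uint8, red, green, blue), "depth" (480x640 float32, m along the optical axis (not along the pixel's ray), 0 where there is no reading), "fx", "fy", "cx", "cy" (pixels), "D" ([k1, k2, p1, p2, k3] as OpenCV has them; the pictures are not rectified), "R" (3x3) and "t" (3): a world point X has camera coordinates R X + t. Camera axes: x right, y down, z forward; pixel columns grow to the right and rows downward; lengths in m; the calibration is good to about 2 mm. A picture is of the moment at which its call begins.
- r.job_done(): hands the job in; it is judged then, once.
The state is a dict: "clock": time; "joint_positions": joint angles; "qvel": joint speeds; "tau": joint torques, N m; "ee_pos": TCP position; "orientation": TCP orientation; "ft_force": force on the tool from outside, world axes, zero at the start; "torque": the same for the moment, N m; "opening": opening from 0.0 (shut) to 1.0 (fully open); "grip_force": force on a finger pad.
Only numpy, scipy, OpenCV 4.12 (cv2) and the standard library are available. Lean on these libraries where they do the work, as an engineer would, in place of code of your own. Each camera call takes 0.05 s, during which the arm holds its last target. There are 200 camera calls.

## Task

Make the bench photometer ready for the next vial, using only the fingertips or the outside of the fingers and gripping or lifting nothing: press its blue port cover once, gently, at the ribbed mark until the push-push latch gives, then take the hand right off and let the popped cover stand ajar untouched for two seconds to see that it does not drop shut. Then push the cover up and over with the fingers until it lies back against its stop, and leave it open. Do not press it shut again, do not shove the photometer, and leave everything else on the bench where it is.

Things in the scene. Friction and masses are not known exactly. Their poses are not given: they have to be found in the camera images.
- meter: the bench photometer: white case 190 (x, front to back) x 140 (y) x 73 mm high, 1.6 kg, loose on rubber feet (slides at about 9 N sideways). Origin: centre of its underside; x from the sloped front panel (display, keys) to the back, y to its left, z up. Heights: cheeks beside the cover 72, block behind the hinge 71.5, sill before the cover 62, deck under it 58 mm
- port_cover: the blue cover of the sample port, 73 (x) x 91 (y) x 8 mm, on top of the case, hinged along its rear edge. Origin: on the hinge axis at mid width, 66 mm behind and 71 mm above the meter's origin. Axes as the meter's when shut, turning with the cover: it spans x -76 to -3, top at z +1.5, underside at z -6.5
- press_mark (a point): the round dark mark with three ribs (30 mm across) on the cover's upper face, 18 mm behind its front edge, at mid width: where to press. The point lies on the upper face, about 73 mm above the bench when shut. 4.5 mm of travel here, about 5 N to press it down
- lip (a point): on the cover's front edge face, 16 mm right of mid width: a good place for the fingers to push the raised cover back; moves with the cover; about 120 mm above the bench when the cover stands ajar. The cover's underside is plain from here to its middle
- tongue (a point): tip of the white latch tongue under the left front of the cover: 26 wide, 8 thick, it hangs 28 mm below the cover's underside, square to it, 25 mm left of mid width; this point is the middle of its lower end. When the cover is raised it sticks out towards the front, so keep the fingers to its right
- cover_hinge (a joint): angle of the cover, rad: 0 shut and latched, + opens, -0.078 pressed down onto its stop (past -0.055 the latch gives, and the cover pops when let go), 0.78 ajar after the pop (a sprung pin lifts it there), 1.8 back against its stop. Damped friction hinge (0.045 N m, 0.03 N m s): above 0.78 it stays where it is left. A second full press latches it again
- latch_pin (a joint): hidden pin of the push-push latch in the case, m sideways: 0 while the cover is latched, positive as the first press releases it, about -0.006 once the cover has popped, and so it stays unless the cover is shut again; nothing for a robot to touch
- vial_0: a screw vial with a white cap, 23 mm across, 52 mm tall, standing beside the right of the meter; a bystander. Origin: centre of its underside
- vial_1: a screw vial with a blue cap, 23 mm across, 52 mm tall, standing beside the right of the meter; a bystander. Origin: centre of its underside
- vial_3: a screw vial with a red cap, 23 mm across, 52 mm tall, standing beside the right of the meter; a bystander. Origin: centre of its underside
- micropipette: a white micropipette, 42 x 255 x 30, lying along the bench's front edge on the left; a bystander. Origin: centre of its underside
- bench_timer: a small white timer, 60 x 66 x 21, lying at the bench's front edge on the right; a bystander. Origin: centre of its underside
- beaker_100: a glass beaker, 54 across, 70 tall, behind the meter on the right; a bystander. Origin: centre of its underside
- pen_0: a white pen with a red cap, 135 long, at the bench's front edge far on the right; a bystander. Origin: centre of its underside

How it is judged:
On the way, in this order (a step that is already met when the one before it is completed fails the run):
1. the cover is pressed down by the robot past the point where the latch gives (value of joint cover_hinge below -0.055 rad and contact force between any of the fingers, the arm and port_cover above 0.5 N), for 0.04 s.
2. the cover has popped ajar by itself and stands there untouched for 1.5 s (value of joint cover_hinge between 0.6 and 1.1 rad and not (contact force between any of the fingers, the arm and port_cover above 0.05 N)), for 1.5 s.
3. the cover is swung back to its stop (value of joint cover_hinge above 1.65 rad), for 0.1 s.
At the end, for the whole second after the job is handed in: The cover lies open against its stop (hinge beyond 1.65 of 1.8 rad) and at rest, the latch is released, the photometer stands level within 25 mm of where it was, and every other thing is within 20 mm of where it was (value of joint cover_hinge above 1.65 rad and velocity of joint cover_hinge between -0.05 and 0.05 rad/s and value of joint latch_pin below -0.003 m and distance of meter from where it was at the start of the episode below 0.025 m and angle between meter's own z axis and vertical below 0.05 rad and linear speed of meter below 0.02 m/s and distance of each of vial_0, vial_1, vial_3, micropipette, bench_timer, beaker_100, pen_0 from where it was at the start of the episode below 0.02 m); the robot touches nothing.
It fails at once if the cover is pressed shut again after it has popped (value of joint cover_hinge below 0.05 rad and value of joint latch_pin below -0.003 m).
It fails at once if the cover is gripped or forced (over 35 N on it) (contact force between any of the fingers, the arm and port_cover above 35 N).
It fails at once if the photometer is lifted, tipped or shoved more than 25 mm (height (world z) of meter above 0.01 m or angle between meter's own z axis and vertical above 0.1 rad or distance of meter from where it was at the start of the episode above 0.025 m).
It fails at once if something else on the bench is lifted, knocked over or moved more than 20 mm (distance of any of vial_0, vial_1, vial_3, micropipette, bench_timer, beaker_100, pen_0 from where it was at the start of the episode above 0.02 m).
It also fails if it takes over 43 s, if anything falls off the work surface, if the arm or the gripper's body presses on something with over 40 N, if the wrist force passes 120 N, or if a joint passes its speed limit or range.

## Working session

There is one attempt and no reset: what is moved stays moved. The work goes in short steps, Python scripts to look and compute and a tool call to move; the robot and the scene stay as the last step left them, time stands still between calls to the robot, and variables do not carry over. Pictures are saved under pics/ and viewed, at most 10 in all, crops included, and the job is handed in when it is done.

Besides the shell and the picture viewer there is one more tool, called as name(argument=value, ...) on one line, values as JSON. arm_command: Moves the arm, as the interface text tells. Its arguments: {"type":"object","properties":{"rows":{"type":"array"}},"required":["rows"]}

```bash
mkdir -p pics; ls; cat > h.py <<'E'
import numpy as np, cv2
from bench import telemetry, optics, r
def snap(n,f):
    c=optics.camera(n); cv2.imwrite('pics/'+f,c['color'][:,:,::-1]); np.savez('pics/'+f+'.npz',**c); return c
def world(c,u,v,z=None):
    K=np.array([[c['fx'],0,c['cx']],[0,c['fy'],c['cy']],[0,0,1]],float)
    d=cv2.undistortPoints(np.array([[[u,v]]],float),K,np.array(c['D'],float))[0,0]
    R=np.array(c['R']);t=np.array(c['t']);o=-R.T@t;ray=R.T@np.array([d[0],d[1],1])
    s=c['depth'][int(round(v)),int(round(u))] if z is None else (z-o[2])/ray[2]
    return o+s*ray
E
python3 - <<'E'
from h import *
for n in('scene','top'):
    c=snap(n,n+'0.png'); print(n,-np.array(c['R']).T@c['t'])
s=telemetry.read_state(); print(s)
E
```

```text
pics
scene [-0.54534704  0.51691304  0.69505558]
top [ 0.42557335 -0.06075428  1.35728664]
{'clock': 0.1, 'joint_positions': array([ 1.05681114e+00,  3.26877670e-01, -1.93516415e-01,  1.05199293e+00,
        8.28130101e-06,  1.43659491e+00]), 'qvel': array([-0.00134522, -0.00301664,  0.00268692, -0.00169867,  0.00122638,
        0.00154907]), 'tau': array([ 4.71131771e-04, -4.44240010e+01,  2.63038749e+01,  7.88530422e-03,
       -1.38120749e-04,  8.38369630e-06]), 'ee_pos': array([0.20361755, 0.51034344, 0.23056348]), 'orientation': array([[-9.28744730e-01,  3.70719035e-01, -7.89276619e-04],
       [ 3.70719809e-01,  9.28743730e-01, -1.38108940e-03],
       [ 2.21039581e-04, -1.57527998e-03, -9.99998735e-01]]), 'ft_force': array([0.09932386, 0.37038836, 0.97813348]), 'torque': array([ 0.04023348, -0.00630491, -0.02357628]), 'grip_force': 0.0, 'opening': 0.996307302407398}
```

View pics/scene0.png

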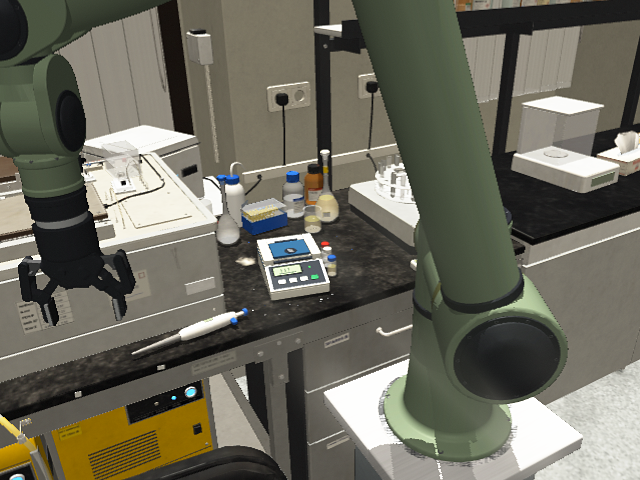

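View pics/top0.png

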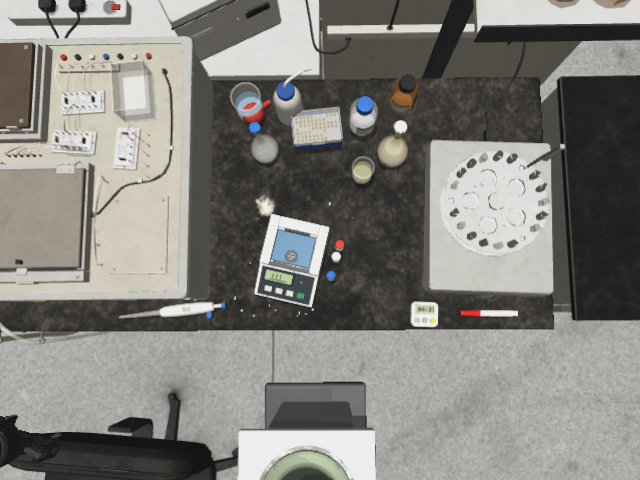

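The top view shows the meter around (292,260), with the blue cover at (293,247) and the mark at (291,256). The vials are just right of it at (331-340, 244-276). The scene view shows the cover at (292,248), shut.

```bash
python3 - <<'E'
from h import *
for n,box in(('top',(255,330,205,300)),('scene',(260,330,230,275))):
    c=dict(np.load(f'pics/{n}0.png.npz')); im=c['color']; hsv=cv2.cvtColor(im,cv2.COLOR_RGB2HSV)
    m=cv2.inRange(hsv,(95,90,60),(115,255,255)); k=np.zeros_like(m);k[box[2]:box[3],box[0]:box[1]]=m[box[2]:box[3],box[0]:box[1]]
    cs,_=cv2.findContours(k,cv2.RETR_EXTERNAL,cv2.CHAIN_APPROX_NONE); cn=max(cs,key=cv2.contourArea)
    P=np.array([world(c,*p[0],0.0725)[:2] for p in cn],np.float32)
    (ce,sz,an)=cv2.minAreaRect(P); print(n,cv2.contourArea(cn),ce,sz,an); print(cv2.boxPoints((ce,sz,an)))
    # dark mark inside hull
    hull=np.zeros_like(m); cv2.fillPoly(hull,[cv2.convexHull(cn)],255); hull=cv2.erode(hull,np.ones((5,5)))
    d=(hull>0)&(im.max(2)<110); ys,xs=np.nonzero(d); print('mark',d.sum(), xs.mean(),ys.mean(),world(c,xs.mean(),ys.mean(),0.073))
    print('depth pt',world(c,ce and float(cn[:,0,0].mean()),float(cn[:,0,1].mean())))
c=dict(np.load('pics/top0.png.npz'));im=c['color']
# white case outline
m=cv2.inRange(cv2.cvtColor(im,cv2.COLOR_RGB2HSV),(0,0,170),(180,60,255));k=np.zeros_like(m);k[205:312,250:330]=m[205:312,250:330]
cs,_=cv2.findContours(k,cv2.RETR_EXTERNAL,cv2.CHAIN_APPROX_NONE); cn=max(cs,key=cv2.contourArea)
print('case',cv2.minAreaRect(np.array([world(c,*p[0],0.06)[:2] for p in cn],np.float32)))
for p in((340,244),(336,257),(331,276)):print('vial',world(c,*p,0.052))
cv2.imwrite('pics/crop0.png',cv2.resize(im[200:320,240:360,::-1],(600,600),interpolation=cv2.INTER_CUBIC))
E
```

```text
top 92.0 (0.5837830901145935, 0.05717738717794418) (0.021438390016555786, 0.053881317377090454) 76.26829528808594
[[0.555068   0.05315962]
 [0.60740924 0.04036951]
 [0.61249816 0.06119515]
 [0.56015694 0.07398526]]
mark 0 nan nan [nan nan nan]
depth pt [0.58699976 0.05947221 0.07117955]
scene 507.5 (0.5645517706871033, 0.0289914608001709) (0.09046334773302078, 0.0824819803237915) 77.5350112915039
[[ 0.51452    -0.00627244]
 [ 0.59505767 -0.02407559]
 [ 0.61458355  0.06425536]
 [ 0.5340459   0.08205852]]
mark 37 290.1621621621622 250.40540540540542 [0.54929746 0.03155045 0.073     ]
depth pt [0.56446042 0.0293187  0.07117555]
case ((0.5567267537117004, 0.04593856632709503), (0.17215168476104736, 0.21297281980514526), 77.25139617919922)
vial [ 0.57988179 -0.08220607  0.052     ]
vial [ 0.54935461 -0.07259412  0.052     ]
vial [ 0.50505654 -0.06061737  0.052     ]<stdin>:10: RuntimeWarning: Mean of empty slice.
  ret = ret.dtype.type(ret / rcount)
```

View pics/crop0.png

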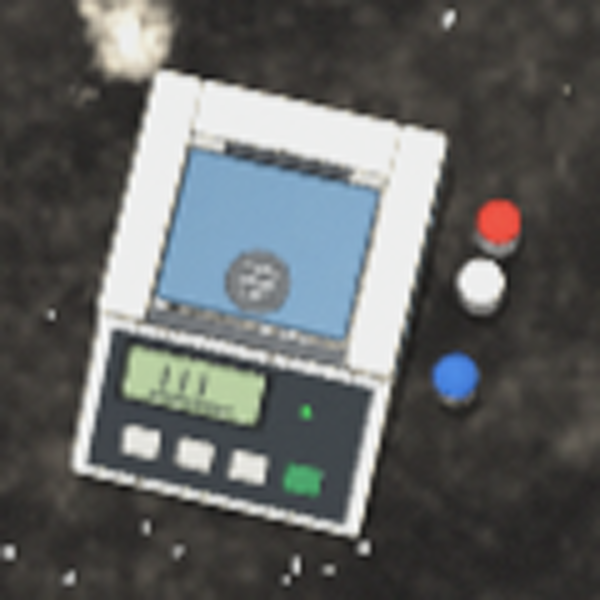

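The crop shows the cover corners near (190,150), (380,187), (346,338), (155,298), and the mark at (258,281). That puts the mark at top pixel (291.4, 255.8).

```bash
python3 - <<'E'
from h import *
c=dict(np.load('pics/top0.png.npz'));im=c['color']
f=lambda u,v,z:world(c,240+(u+.5)/5-.5,200+(v+.5)/5-.5,z)
m=f(258,281,.073);print('mark',m,'depth',world(c,291.4,255.8))
hsv=cv2.cvtColor(im,cv2.COLOR_RGB2HSV);print(hsv[240,290],hsv[250,300])
k=cv2.inRange(hsv,(95,60,60),(115,255,255));k[:225]=0;k[275:]=0;k[:,:265]=0;k[:,322:]=0
cs,_=cv2.findContours(k,cv2.RETR_EXTERNAL,cv2.CHAIN_APPROX_NONE);cn=max(cs,key=cv2.contourArea)
r0=cv2.minAreaRect(np.array([world(c,*p[0],.0725)[:2] for p in cn],np.float32));print('cover',r0)
for a in((190,150),(380,187),(346,338),(155,298)):print(f(*a,.072))
ang=np.radians(r0[2]-90 if r0[2]>45 else r0[2]);x=np.array([np.cos(ang),np.sin(ang)]);y=np.array([-x[1],x[0]])
print('yaw',ang,'mark pred',np.array(r0[0])-x*18.5e-3)
E
```

```text
mark [0.55076088 0.03071675 0.073     ] depth [0.55101487 0.03044243 0.07036538]
[103  89 200] [103  88 200]
cover ((0.5685595870018005, 0.026645123958587646), (0.09035299718379974, 0.0727049857378006), 77.00285339355469)
[0.61208371 0.06254784 0.072     ]
[ 0.59418454 -0.02559147  0.072     ]
[ 0.52431727 -0.00976009  0.072     ]
[0.54328349 0.0782737  0.072     ]
yaw -0.22684300164687837 mark pred [0.55053353 0.03080582]
```

arm_command(rows=[{"linear": [-0.5, -0.32, 0], "turn": [0, 0, -0.0725], "grip": 0}, {"linear": [-1, -0.64, 0], "turn": [0, 0, -0.0725], "grip": 0}, {"linear": [-1, -0.64, 0], "turn": [0, 0, -0.0725], "grip": 0}])

```text
clock: 0.48
ee_pos: [0.2745, 0.4114, 0.231]
orientation: [[-0.973, 0.231, -0.001], [0.231, 0.973, -0.002], [0.0, -0.002, -1.0]]
ft_force: [0.2, 1.1, -0.5]
opening: 0.379
grip_force: 0.0
```

arm_command(rows=[{"linear": [-0.45, -0.38, 0], "turn": [0, 0, 0], "grip": 0}, {"linear": [-0.89, -0.765, 0], "turn": [0, 0, 0], "grip": 0}])

```text
clock: 0.72
ee_pos: [0.3427, 0.3195, 0.2311]
orientation: [[-0.975, 0.223, 0.0], [0.223, 0.975, 0.0], [0.0, 0.0, -1.0]]
ft_force: [-0.1, -0.1, 0.2]
opening: 0.005
grip_force: 0.0
```

arm_command(rows=[{"linear": [-0.45, -0.38, 0], "turn": [0, 0, 0], "grip": 0}, {"linear": [-0.89, -0.765, 0], "turn": [0, 0, 0], "grip": 0}])

```text
clock: 0.98
ee_pos: [0.4127, 0.2244, 0.2313]
orientation: [[-0.974, 0.225, 0.0], [0.225, 0.974, 0.001], [-0.0, 0.001, -1.0]]
ft_force: [0.3, 1.2, -0.1]
opening: -0.001
grip_force: 0.0
```

arm_command(rows=[{"linear": [-0.45, -0.38, 0], "turn": [0, 0, 0], "grip": 0}, {"linear": [-0.89, -0.765, 0], "turn": [0, 0, 0], "grip": 0}, {"linear": [-0.89, -0.765, 0], "turn": [0, 0, 0], "grip": 0}])

```text
clock: 1.35
ee_pos: [0.4835, 0.1282, 0.231]
orientation: [[-0.973, 0.231, 0.001], [0.231, 0.973, -0.0], [-0.001, 0.0, -1.0]]
ft_force: [-0.4, -0.2, 0.0]
opening: -0.001
grip_force: 0.0
```

arm_command(rows=[{"linear": [-0.45, -0.38, 0], "turn": [0, 0, 0], "grip": 0}, {"linear": [-0.89, -0.765, 0], "turn": [0, 0, 0], "grip": 0}, {"linear": [-0.89, -0.765, 0], "turn": [0, 0, 0], "grip": 0}, {"linear": [-0.89, -0.765, 0], "turn": [0, 0, 0], "grip": 0}])

```text
clock: 1.85
ee_pos: [0.5498, 0.0372, 0.2308]
orientation: [[-0.974, 0.225, -0.002], [0.225, 0.974, 0.001], [0.002, 0.0, -1.0]]
ft_force: [0.3, -0.6, -0.2]
opening: 0.005
grip_force: 0.0
```

arm_command(rows=[{"linear": [-0.02, -0.06, 0.5], "turn": [0, 0, 0], "grip": 0}, {"linear": [-0.02, -0.06, 0.8], "turn": [0, 0, 0], "grip": 0}, {"linear": [-0.02, -0.06, 1.0], "turn": [0, 0, 0], "grip": 0}, {"linear": [-0.02, -0.06, 1.0], "turn": [0, 0, 0], "grip": 0}])

```text
clock: 2.35
ee_pos: [0.5489, 0.0315, 0.13]
orientation: [[-0.975, 0.223, -0.004], [0.223, 0.975, 0.001], [0.004, -0.0, -1.0]]
ft_force: [0.1, -0.5, 0.2]
opening: -0.001
grip_force: 0.0
```

arm_command(rows=[{"linear": [0, 0, 0.2], "turn": [0, 0, 0], "grip": 0}, {"linear": [0, 0, 0.45], "turn": [0, 0, 0], "grip": 0}, {"linear": [0, 0, 0.45], "turn": [0, 0, 0], "grip": 0}])

```text
clock: 2.72
ee_pos: [0.55, 0.0306, 0.086]
orientation: [[-0.974, 0.225, -0.002], [0.225, 0.974, 0.0], [0.002, -0.0, -1.0]]
ft_force: [0.1, 0.7, 0.4]
opening: 0.004
grip_force: 0.0
```

```bash
python3 - <<'E'
from h import *
c=snap('scene','s1.png'); cv2.imwrite('pics/s1c.png',cv2.resize(c['color'][190:310,230:350,::-1],(600,600),interpolation=cv2.INTER_CUBIC))
E
```

```text
(no output)
```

View pics/s1c.png

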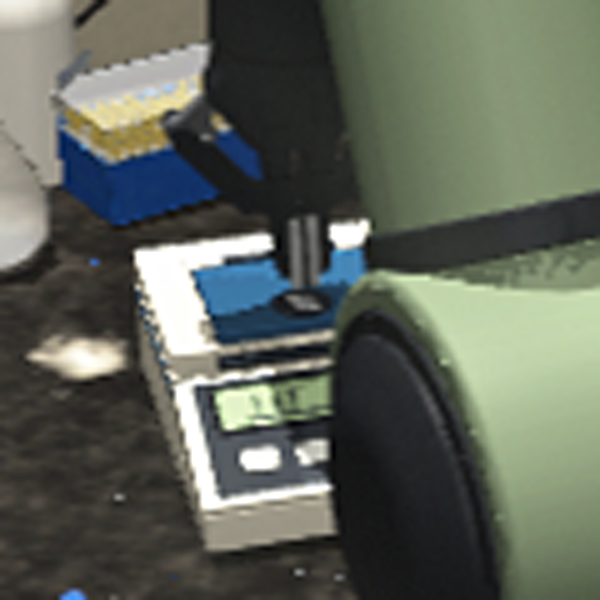

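The closed fingertips (305,280) hang right over the mark (303,302).

arm_command(rows=[{"linear": [0, 0, 0.05], "turn": [0, 0, 0], "grip": 0}, {"linear": [0, 0, 0.1], "turn": [0, 0, 0], "grip": 0}, {"linear": [0, 0, 0.13], "turn": [0, 0, 0], "grip": 0}, {"linear": [0, 0, 0.14], "turn": [0, 0, 0], "grip": 0}])

```text
clock: 3.28
ee_pos: [0.5513, 0.0295, 0.0724]
orientation: [[-0.974, 0.226, 0.0], [0.226, 0.974, 0.0], [-0.0, 0.0, -1.0]]
ft_force: [-1.2, 0.5, 4.6]
opening: 0.003
grip_force: 2.0
```

arm_command(rows=[{"linear": [0, 0, 0.01], "turn": [0, 0, 0], "grip": 0}, {"linear": [0, 0, 0.02], "turn": [0, 0, 0], "grip": 0}, {"linear": [0, 0, 0.02], "turn": [0, 0, 0], "grip": 0}])

```text
clock: 3.65
ee_pos: [0.5513, 0.0294, 0.0704]
orientation: [[-0.974, 0.226, 0.0], [0.226, 0.974, -0.0], [-0.0, -0.0, -1.0]]
ft_force: [-1.9, -0.3, 4.7]
opening: 0.001
grip_force: 2.4
```

arm_command(rows=[{"linear": [0, 0, 0.01], "turn": [0, 0, 0], "grip": 0}, {"linear": [0, 0, 0.015], "turn": [0, 0, 0], "grip": 0}, {"linear": [0, 0, 0.015], "turn": [0, 0, 0], "grip": 0}])

```text
clock: 4.03
ee_pos: [0.5514, 0.0295, 0.0688]
orientation: [[-0.974, 0.226, 0.0], [0.226, 0.974, -0.0], [-0.0, 0.0, -1.0]]
ft_force: [-0.8, 0.6, 4.5]
opening: -0.001
grip_force: 2.0
```

arm_command(rows=[{"linear": [0, 0, 0.005], "turn": [0, 0, 0], "grip": 0}, {"linear": [0, 0, 0.01], "turn": [0, 0, 0], "grip": 0}, {"linear": [0, 0, 0.01], "turn": [0, 0, 0], "grip": 0}])

```text
clock: 4.4
ee_pos: [0.5514, 0.0295, 0.0684]
orientation: [[-0.974, 0.226, 0.001], [0.226, 0.974, -0.0], [-0.001, 0.0, -1.0]]
ft_force: [-3.0, -0.1, 8.7]
opening: 0.004
grip_force: 4.5
```

The stop is felt: the force has risen to 8.7 N. Now the hand comes off.

arm_command(rows=[{"linear": [0, 0, -0.4], "turn": [0, 0, 0], "grip": 0}, {"linear": [0.3, 0, -0.95], "turn": [0, 0, 0], "grip": 0}, {"linear": [0.7, 0, -1.0], "turn": [0, 0, 0], "grip": 0}, {"linear": [0.9, 0, -1.0], "turn": [0, 0, 0], "grip": 0}, {"linear": [0.9, 0, -1.0], "turn": [0, 0, 0], "grip": 0}])

```text
clock: 5.03
ee_pos: [0.4624, 0.0501, 0.1676]
orientation: [[-0.974, 0.225, -0.001], [0.225, 0.974, -0.0], [0.001, -0.0, -1.0]]
ft_force: [0.1, -0.4, -0.6]
opening: -0.004
grip_force: 0.0
```

```bash
python3 - <<'E'
from h import *
c=snap('scene','s2.png'); d=snap('top','t2.png')
f=lambda c,y,x:cv2.resize(c['color'][y:y+120,x:x+80,::-1],(400,600),interpolation=cv2.INTER_CUBIC)
cv2.imwrite('pics/s2c.png',np.hstack([f(c,190,250),f(d,200,250)]))
E
```

```text
(no output)
```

View pics/s2c.png

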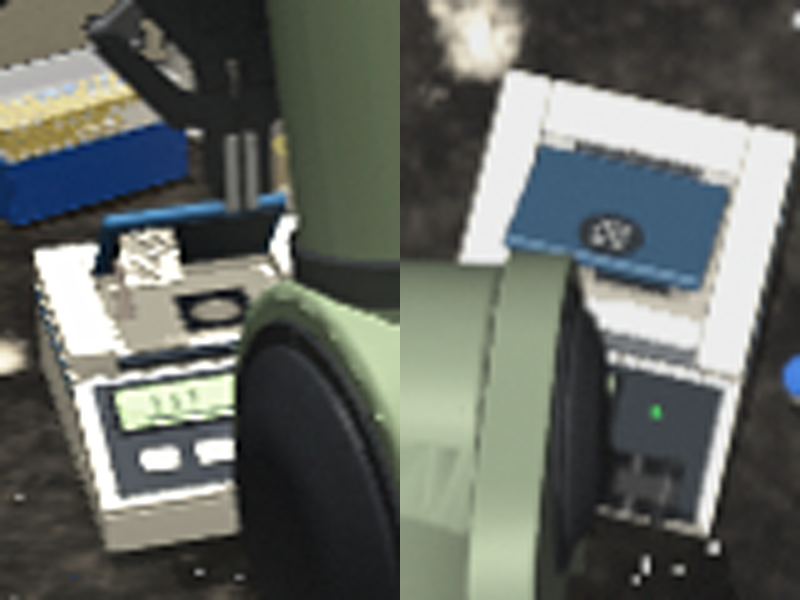

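The cover stands ajar (scene crop (100–285, 200–270), white tongue at (150,255)) and the hand is clear of it. In the top crop the cover spans (505–730, 148–290), and the meter hasn't moved. Next I wait.

arm_command(rows=[{"linear": [0, 0, 0], "turn": [0, 0, 0], "grip": 0}, {"linear": [0, 0, 0], "turn": [0, 0, 0], "grip": 0}, {"linear": [0, 0, 0], "turn": [0, 0, 0], "grip": 0}, {"linear": [0, 0, 0], "turn": [0, 0, 0], "grip": 0}, {"linear": [0, 0, 0], "turn": [0, 0, 0], "grip": 0}, {"linear": [0, 0, 0], "turn": [0, 0, 0], "grip": 0}, {"linear": [0, 0, 0], "turn": [0, 0, 0], "grip": 0}, {"linear": [0, 0, 0], "turn": [0, 0, 0], "grip": 0}, {"linear": [0, 0, 0], "turn": [0, 0, 0], "grip": 0}, {"linear": [0, 0, 0], "turn": [0, 0, 0], "grip": 0}, {"linear": [0, 0, 0], "turn": [0, 0, 0], "grip": 0}, {"linear": [0, 0, 0], "turn": [0, 0, 0], "grip": 0}])

```text
clock: 6.62
ee_pos: [0.4636, 0.0498, 0.1678]
orientation: [[-0.974, 0.226, 0.0], [0.226, 0.974, 0.0], [0.0, 0.0, -1.0]]
ft_force: [-0.3, 0.1, 0.2]
opening: 0.004
grip_force: 0.0
```

arm_command(rows=[{"linear": [0, 0, 0], "turn": [0, 0, 0], "grip": 0}, {"linear": [0, 0, 0], "turn": [0, 0, 0], "grip": 0}, {"linear": [0, 0, 0], "turn": [0, 0, 0], "grip": 0}, {"linear": [0, 0, 0], "turn": [0, 0, 0], "grip": 0}, {"linear": [0, 0, 0], "turn": [0, 0, 0], "grip": 0}, {"linear": [0, 0, 0], "turn": [0, 0, 0], "grip": 0}, {"linear": [0, 0, 0], "turn": [0, 0, 0], "grip": 0}, {"linear": [0, 0, 0], "turn": [0, 0, 0], "grip": 0}])

```text
clock: 7.62
ee_pos: [0.4636, 0.0498, 0.1678]
orientation: [[-0.974, 0.226, 0.0], [0.226, 0.974, -0.0], [-0.0, 0.0, -1.0]]
ft_force: [-0.0, -0.7, 0.6]
opening: -0.002
grip_force: 0.0
```

```bash
python3 - <<'E'
from h import *
s=telemetry.read_state();p=s['ee_pos'];R=s['orientation'];print(s['clock'],p,R)
H=np.array([.5686+.0395*.9744,.0266-.0395*.2249,.071]);M=np.array([[.9744,.2249,0],[-.2249,.9744,0],[0,0,1]]).T
# rows: tcp relative to hinge, meter axes
M=np.column_stack([[.9744,-.2249,0],[.2249,.9744,0],[0,0,1]])
print('H',H,'tcp in hinge frame',M.T@(p-H))
for rel in((-.085,-.017,.029),(-.011+.002,-.017,.049)):print(R.T@(H+M@np.array(rel)-p))
E
```

```text
7.625 [0.46361255 0.04982072 0.16777604] [[-9.74126361e-01  2.26004055e-01  1.16017014e-05]
 [ 2.26004055e-01  9.74126361e-01 -1.02740685e-07]
 [-1.13247430e-05  2.52194916e-06 -1.00000000e+00]]
H [0.6070888  0.01771645 0.071     ] tcp in hinge frame [-0.1470235  -0.00098541  0.09677604]
[-0.06203681 -0.01594453  0.06777671]
[-0.13803833 -0.01585804  0.04777757]
```

arm_command(rows=[{"linear": [-0.1, -0.16, 0.4], "turn": [0, 0, 0], "grip": 0}, {"linear": [-0.3, -0.16, 0.68], "turn": [0, 0, 0], "grip": 0}, {"linear": [-0.6, -0.16, 0.68], "turn": [0, 0, 0], "grip": 0}, {"linear": [-0.6, -0.16, 0.68], "turn": [0, 0, 0], "grip": 0}])

```text
clock: 8.12
ee_pos: [0.5204, 0.0201, 0.0995]
orientation: [[-0.974, 0.227, 0.001], [0.227, 0.974, -0.0], [-0.001, 0.0, -1.0]]
ft_force: [-0.6, -0.3, 0.3]
opening: 0.001
grip_force: 0.0
```

arm_command(rows=[{"linear": [-0.06, 0, 0], "turn": [0, 0, 0], "grip": 0}, {"linear": [-0.12, 0, 0], "turn": [0, 0, 0], "grip": 0}, {"linear": [-0.18, 0, 0], "turn": [0, 0, 0], "grip": 0}, {"linear": [-0.24, 0, -0.03], "turn": [0, 0, 0], "grip": 0}, {"linear": [-0.3, 0, -0.06], "turn": [0, 0, 0], "grip": 0}])

```text
clock: 8.75
ee_pos: [0.5431, 0.0149, 0.1055]
orientation: [[-0.974, 0.225, -0.009], [0.225, 0.974, 0.002], [0.009, -0.0, -1.0]]
ft_force: [-7.9, 1.7, 6.3]
opening: -0.001
grip_force: 4.3
```

arm_command(rows=[{"linear": [-0.03, 0, -0.04], "turn": [0, 0, 0], "grip": 0}, {"linear": [-0.07, 0, -0.08], "turn": [0, 0, 0], "grip": 0}, {"linear": [-0.12, 0, -0.11], "turn": [0, 0, 0], "grip": 0}, {"linear": [-0.17, 0, -0.135], "turn": [0, 0, 0], "grip": 0}, {"linear": [-0.22, 0, -0.155], "turn": [0, 0, 0], "grip": 0}])

```text
clock: 9.38
ee_pos: [0.5696, 0.0088, 0.1213]
orientation: [[-0.974, 0.226, 0.0], [0.226, 0.974, -0.0], [-0.0, -0.0, -1.0]]
ft_force: [-0.9, -0.0, -1.2]
opening: -0.001
grip_force: 0.4
```

arm_command(rows=[{"linear": [-0.05, 0, -0.02], "turn": [0, 0, 0], "grip": 0}, {"linear": [-0.1, 0, -0.03], "turn": [0, 0, 0], "grip": 0}, {"linear": [-0.15, 0, -0.04], "turn": [0, 0, 0], "grip": 0}, {"linear": [-0.18, 0, -0.04], "turn": [0, 0, 0], "grip": 0}])

```text
clock: 9.88
ee_pos: [0.5871, 0.0047, 0.1254]
orientation: [[-0.974, 0.226, 0.0], [0.226, 0.974, -0.0], [-0.0, 0.0, -1.0]]
ft_force: [-0.9, 0.4, 0.9]
opening: -0.004
grip_force: 0.5
```

```bash
python3 - <<'E'
from h import *
c=snap('scene','s3.png'); d=snap('top','t3.png')
f=lambda c,y,x:cv2.resize(c['color'][y:y+120,x:x+80,::-1],(400,600),interpolation=cv2.INTER_CUBIC)
cv2.imwrite('pics/s3c.png',np.hstack([f(c,190,250),f(d,200,250)]))
E
```

```text
(no output)
```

View pics/s3c.png

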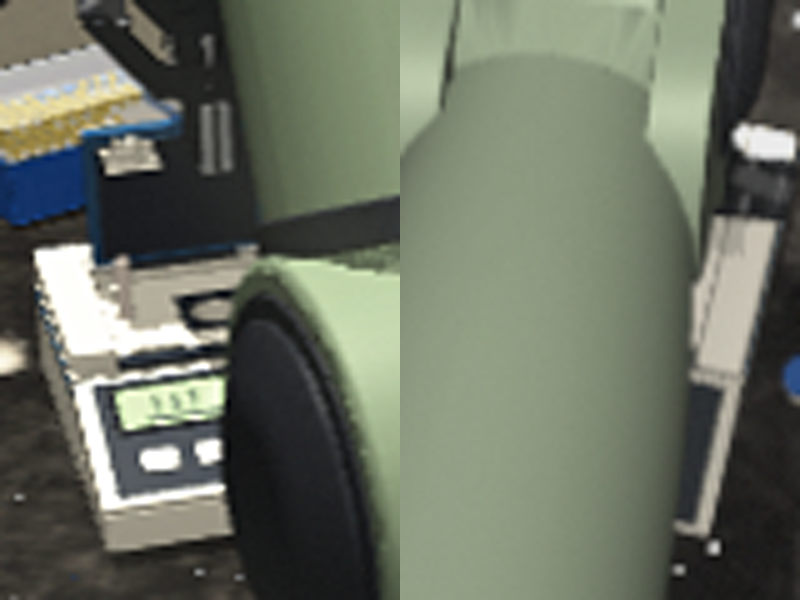

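The cover is about upright (scene crop (90–255, 130–265)). The fingers at (215,140) sit well right of the tongue at (130,155).

arm_command(rows=[{"linear": [-0.03, 0, 0], "turn": [0, 0, 0], "grip": 0}, {"linear": [-0.06, 0, 0], "turn": [0, 0, 0], "grip": 0}, {"linear": [-0.08, 0, 0], "turn": [0, 0, 0], "grip": 0}, {"linear": [-0.08, 0, 0], "turn": [0, 0, 0], "grip": 0}])

```text
clock: 10.48
ee_pos: [0.5948, 0.0029, 0.1253]
orientation: [[-0.974, 0.226, 0.0], [0.226, 0.974, -0.0], [-0.0, 0.0, -1.0]]
ft_force: [-1.0, -0.5, -0.7]
opening: 0.003
grip_force: 0.0
```

arm_command(rows=[{"linear": [-0.015, 0, 0], "turn": [0, 0, 0], "grip": 0}, {"linear": [-0.02, 0, 0], "turn": [0, 0, 0], "grip": 0}, {"linear": [-0.02, 0, 0], "turn": [0, 0, 0], "grip": 0}])

```text
clock: 10.85
ee_pos: [0.5963, 0.0026, 0.1252]
orientation: [[-0.974, 0.226, -0.0], [0.226, 0.974, 0.0], [0.0, 0.0, -1.0]]
ft_force: [-0.9, -0.0, -0.2]
opening: -0.001
grip_force: 0.3
```

arm_command(rows=[{"linear": [-0.01, 0, 0], "turn": [0, 0, 0], "grip": 0}, {"linear": [-0.015, 0, 0], "turn": [0, 0, 0], "grip": 0}, {"linear": [-0.015, 0, 0], "turn": [0, 0, 0], "grip": 0}])

```text
clock: 11.22
ee_pos: [0.5978, 0.0023, 0.1252]
orientation: [[-0.974, 0.226, -0.0], [0.226, 0.974, 0.0], [0.0, -0.0, -1.0]]
ft_force: [-0.2, 0.6, -1.0]
opening: 0.002
grip_force: 0.3
```

arm_command(rows=[{"linear": [-0.01, 0, 0], "turn": [0, 0, 0], "grip": 0}, {"linear": [-0.015, 0, 0], "turn": [0, 0, 0], "grip": 0}, {"linear": [-0.015, 0, 0], "turn": [0, 0, 0], "grip": 0}])

```text
clock: 11.6
ee_pos: [0.5992, 0.0019, 0.1252]
orientation: [[-0.974, 0.226, -0.0], [0.226, 0.974, 0.0], [0.0, -0.0, -1.0]]
ft_force: [-1.0, 1.4, 0.0]
opening: -0.0
grip_force: 0.6
```

arm_command(rows=[{"linear": [-0.01, 0, 0], "turn": [0, 0, 0], "grip": 0}, {"linear": [-0.015, 0, 0], "turn": [0, 0, 0], "grip": 0}, {"linear": [-0.015, 0, 0], "turn": [0, 0, 0], "grip": 0}])

```text
clock: 11.98
ee_pos: [0.5994, 0.0019, 0.1251]
orientation: [[-0.974, 0.226, -0.003], [0.226, 0.974, 0.0], [0.003, -0.0, -1.0]]
ft_force: [-4.7, 1.1, 1.8]
opening: -0.0
grip_force: 3.0
```

The stop is felt. I'll back off toward the front, then rise and move away for a clear view.

arm_command(rows=[{"linear": [0.1, 0, 0], "turn": [0, 0, 0], "grip": 0}, {"linear": [0.4, 0, 0], "turn": [0, 0, 0], "grip": 0}, {"linear": [0.8, 0, -0.2], "turn": [0, 0, 0], "grip": 0}, {"linear": [1, 0, -0.7], "turn": [0, 0, 0], "grip": 0}, {"linear": [1, 0, -1], "turn": [0, 0, 0], "grip": 0}, {"linear": [1, 0, -1], "turn": [0, 0, 0], "grip": 0}])

```text
clock: 12.72
ee_pos: [0.5055, 0.024, 0.2283]
orientation: [[-0.974, 0.226, 0.008], [0.226, 0.974, -0.001], [-0.008, 0.001, -1.0]]
ft_force: [-0.6, -0.2, 0.1]
opening: -0.003
grip_force: 0.0
```

arm_command(rows=[{"linear": [0, 0.5, 0], "turn": [0, 0, 0], "grip": 0}, {"linear": [0, 1, 0], "turn": [0, 0, 0], "grip": 0}, {"linear": [0, 1, 0], "turn": [0, 0, 0], "grip": 0}])

```text
clock: 13.1
ee_pos: [0.5261, 0.1241, 0.224]
orientation: [[-0.975, 0.222, -0.0], [0.222, 0.975, 0.0], [0.0, 0.0, -1.0]]
ft_force: [-0.5, -0.6, 0.1]
opening: 0.0
grip_force: 0.0
```

arm_command(rows=[{"linear": [0, 0.5, 0], "turn": [0, 0, 0], "grip": 0}, {"linear": [0, 1, 0], "turn": [0, 0, 0], "grip": 0}, {"linear": [0, 1, 0], "turn": [0, 0, 0], "grip": 0}])

```text
clock: 13.48
ee_pos: [0.5482, 0.2151, 0.2239]
orientation: [[-0.974, 0.226, -0.001], [0.226, 0.974, -0.013], [-0.001, -0.013, -1.0]]
ft_force: [-0.6, -13.0, 4.3]
opening: -0.001
grip_force: 6.2
```

```bash
python3 - <<'E'
from h import *
c=snap('scene','s4.png'); d=snap('top','t4.png')
f=lambda c,y,x:cv2.resize(c['color'][y:y+120,x:x+80,::-1],(400,600),interpolation=cv2.INTER_CUBIC)
cv2.imwrite('pics/s4c.png',np.hstack([f(c,190,250),f(d,200,260)]))
print(telemetry.read_state()['ee_pos'],telemetry.read_state()['ft_force'])
E
```

```text
[0.54817285 0.214922   0.22390586] [-0.53976591 -9.57255277  1.54026181]
```

View pics/s4c.png

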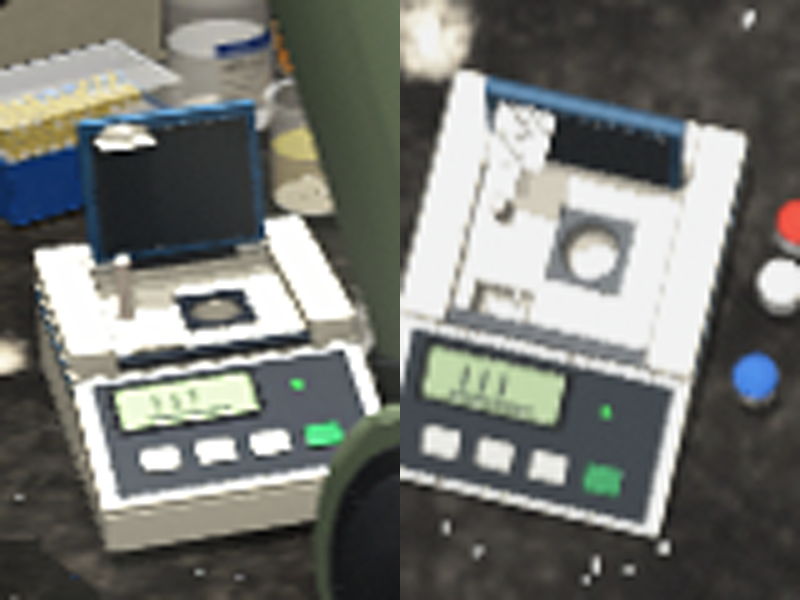

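The cover lies open against its stop (scene crop (80–265, 105–260)) and the meter and vials haven't moved. The hand, though, brushed the tall instrument on the left (13 N), so I'm backing off.

arm_command(rows=[{"linear": [0, -0.4, 0], "turn": [0, 0, 0], "grip": 0}, {"linear": [0.2, -0.7, -0.1], "turn": [0, 0, 0], "grip": 0}, {"linear": [0.2, -0.7, -0.1], "turn": [0, 0, 0], "grip": 0}, {"linear": [0.2, -0.7, -0.1], "turn": [0, 0, 0], "grip": 0}])

```text
clock: 14.08
ee_pos: [0.5136, 0.155, 0.2349]
orientation: [[-0.974, 0.227, 0.0], [0.227, 0.974, 0.0], [-0.0, 0.0, -1.0]]
ft_force: [-0.7, 0.1, -0.8]
opening: 0.002
grip_force: 0.0
```

```bash
python3 - <<'E'
from h import *
d=snap('top','t5.png');a=np.load('pics/top0.png.npz')['color'].astype(int)
D=np.abs(d['color'].astype(int)-a).max(2)>60
for n,(x0,x1,y0,y1) in dict(vials=(324,348,236,284),timer=(408,442,298,332),pen=(455,522,305,322),beaker=(348,378,154,186),pipette=(115,230,298,322),casefront=(255,318,270,308)).items(): print(n,D[y0:y1,x0:x1].sum())
s=telemetry.read_state();print(s['clock'],s['ee_pos'],s['ft_force'])
E
```

```text
vials 0
timer 0
pen 0
beaker 0
pipette 1424
casefront 49
14.125 [0.51372379 0.15532161 0.23481432] [-0.43612848  0.28570738  0.09444795]
```

```bash
python3 - <<'E'
from h import *
a=cv2.imread('pics/t5.png');cv2.imwrite('pics/v5.png',np.hstack([a[190:340,100:360],cv2.imread('pics/s4.png')[240:390,120:380]]))
E
```

```text
(no output)
```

View pics/v5.png

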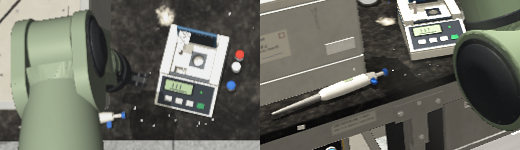

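The pipette is only hidden by the arm in the top view (left, (115,117)). The scene view (right, (335,90)) shows it in its original place. The cover is open and the hand is free, so I'm handing in.

```bash
python3 -c "
from h import *
print(r.job_done())"
```

```text
the job is handed in; nothing more can be done
None
```

The job is handed in with no verdict returned: the cover was pressed once, stood ajar untouched for over 2 s, and now lies back against its stop; the last pictures show nothing on the bench moved, though the hand bumped the tall instrument on the left at about 13 N while retreating and was backed off before hand-in.

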